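Wipe a drive: load the eraser, dial five passes, press start

ROBOT

A 7-joint arm with a two-finger parallel gripper is mounted at the origin on the work surface. World frame = base frame: x ahead of the robot, y to its left, z up, the work surface at z = 0. Lengths are in m, angles in rad, forces in N, time in s.
With the tool pointing down it reaches from about 0.425 to 0.925 m from the base axis. Payload 6.8 kg.
Tool frame: the origin (TCP) lies at the very end of the fingers, on their centre line; the grasp point (between the pads) lies 19 mm behind it; z points along the fingers, y is the line along which they close (so a half turn about z gives the same grasp; the last joint's range is limited). The gripper opens to 85 mm and grips with 20 to 120 N. Pads are 22 mm wide; open, the fingers measure 114 mm over their backs; the gripper's body (76 mm by 85 mm) begins 54 mm behind the grasp point. The pads swing forward as they close: fully open they stand 13 mm farther back than shut.
Start: joints at [1.095, 0.477, 0.022, 1.555, -0.011, 1.109, -0.083], TCP at [0.243, -0.63, 0.231] pointing down, gripper open.
Joint ranges: [-2.96, 2.96], [-0.34, 2.1], [-1.41, 1.46], [0.24, 2.44], [-1.37, 4.51], [0.17, 1.92], [-2.96, 2.96]. Speed limits (rad/s): [2.39, 2.39, 3.14, 3.14, 3.14, 3.14, 3.14].

INTERFACE

Orientations are given as a unit quaternion [w, x, y, z].
In Python, from station import bot gives the robot as it stands.
- The arm moves only by the shell command python3 nudge.py FILE [FORCE], which reads ROWS from the file FILE. ROWS is one flat JSON list of numbers that holds 1 to 20 rows one after another, with no inner brackets; each row has 5 numbers: dx, dy, dz in shares of 0.25 m (1.0 is 0.25 m), then a turn about the tool's z in parts of the range, where 1.0 means 2 pi rad, then the opening from 0.0 (shut) to 1.0 (fully open); each row shifts and turns the commanded pose from where the row before left it, along the tool's axes as they then stand; what a row does not reach is not made up. A row lasts 1/10 s, in which the tool goes at most 0.05 m and 0.15 rad, less where a joint would pass 70% of its speed; a pose out of reach is approached as far as the arm can. The fingers move at their own pace and stop on an object; FORCE is the grip in N (left out, the last holds). Time passes only in rows, so rows that do not move let the fingers close. It prints the time, the measured TCP pose, the force, the opening and the grip force at its end. Shift and turn numbers lie between -1 and 1, and a call with a number outside is refused. Input that does not fit is refused with a message, and nothing moves.
- bot.get_obs(): the state, without advancing time (a new reading comes with each control period).
- bot.read_camera(name): name is "scene" or "side" or "wrist"; returns the picture (420x560x3 uint8, blue, green, red); there is no depth.
- bot.camera_info(name): a dict with "vertical_fov" (degrees; the focal length in pixels is half the picture's height over the tangent of half this angle, whatever the lens; pixels are square), "cx", "cy" (the principal point, pixels), "view" (4x4, takes a point from world to camera coordinates); the wrist camera has in their place "hand_eye" (4x4, takes a point from camera to tool coordinates, whose origin is the TCP and whose axes are the flange's). Camera axes: x right, y up, looking along -z (the intrinsics and any distortion apply to the point x, -y, -z); pixel columns grow to the right and rows downward; lengths in m; the calibration is good to about 2 mm. The wrist camera is an equidistant fisheye: a pixel r from the principal point sees the ray r / f radians off the axis. A picture is of the moment at which its call begins: read the wrist's pose just before it. camera_info takes no time and is no camera call.
- bot.hand_in(): hands the job in; it is judged then, once.
The state is a dict: "t": time; "q": joint angles; "joint_vel": joint speeds; "joint_torque": joint torques, N m; "eef_pos": TCP position; "tool_rot": TCP orientation; "contact_force": force on the tool from outside, world axes, zero at the start; "torque": the same for the moment, N m; "gripper_width": opening from 0.0 (shut) to 1.0 (fully open); "grasp_force": force on a finger pad.
Only numpy, scipy, OpenCV 4.12 (cv2) and the standard library are available. Lean on these libraries where they do the work, as an engineer would, in place of code of your own. Each camera call takes 0.05 s, during which the arm holds its last target. There are 200 camera calls.

TASK

Without dropping it, lay the drive caddy (the black one with the grip rib on top) flat and fully down in the shallow bay of the eraser console, and set the console's click dial to 5, that is the fifth click clockwise from the stop at the long tick. Only when both are done and let go, press the start button fully and let it spring back. Leave the other things on the desk where they are.

Things in the scene. Friction and masses are not known exactly. Their poses are not given: they have to be found in the camera images.
- eraser: Drive eraser console, fixed: grey box 240 (x) x 320 (y) x 65 mm high. Origin: centre of its underside. From the robot: bay at the left of the top panel, dial at the back right, start button at the front right. Around the dial ten white ticks, 30 degrees apart, for clicks 0 to 9; the long one is 0 and points left and towards the robot (135 degrees from the console's x axis).
- bay (a point): Centre of the bay's floor. The bay is a rectangular recess in the panel, 124 mm along its x by 90 mm along its y and 12 mm deep (floor 53 mm above the desk, panel at 65 mm). Axes parallel to the console's. The caddy fits with its long side along the bay's x, either way round, with 6 mm to spare on every side.
- caddy: Loose black drive caddy, about 0.22 kg: flat block 112 (x) x 78 (y) x 20 mm high, with a grip rib on top. Origin: centre of its underside; z up.
- rib (a point): Point in the caddy's grip rib, 30 mm above the caddy's underside and over its centre. The rib is 74 mm long along the caddy's x, 12 mm thick (y) and rises from 20 to 41 mm above the underside. Gripped across its thickness from above.
- dial (a joint): Angle of the click dial, rad: 0 at the anticlockwise stop, growing clockwise seen from above, 4.712 at the other stop. It rests only on whole clicks, 0.5236 (30 degrees) apart: click n is at n x 0.5236, so 5 is 2.618; let go between clicks, it snaps to the nearer. Passing a click takes about 0.07 N m. It starts on click 0, 1 or 2.
- dial_grip (a point): Point on the dial's upright axis, 99 mm above the desk, turning with the dial. Black disc of 54 mm diameter, its top 12 mm above the panel, carrying an upright bar 52 mm long and 14 mm thick whose top is 10 mm above this point. The point's x axis runs along the bar to its pointer end (white line along the top and down that end).
- start (a joint): Travel of the start button in m: 0 up, 0.006 fully pressed; it counts as pressed from 0.004. A spring brings it back; fully down takes about 5 N.
- start_top (a point): Centre of the top of the start button, a plain grey round push button of 30 mm diameter in a black housing on the panel. Pressed straight down.
- bare_drive: Bystander: bare aluminium-coloured drive without a rib, 100 x 70 x 12 mm. It and the caddy lie at the two left-hand places, either way. Leave it.
- tape_dispenser: Bystander: tape dispenser 150 x 60 x 86 mm, to the right.
- pen_cup: Bystander: round pen cup, 76 mm diameter, 85 mm high (pens to 130 mm), at the left.

How it is judged:
On the way, in this order (a step that is already met when the one before it is completed fails the run):
1. the caddy lies fully down in the bay and the dial stands on click 5, both let go (horizontal distance between caddy and bay below 0.009 m and z of caddy in the frame of bay below 0.004 m and angle between caddy's own z axis and vertical below 0.06 rad and value of joint dial between 2.47 and 2.77 rad and contact force between the fingers and caddy below 0.1 N and contact force between the fingers and eraser below 0.1 N), for 0.2 s.
2. then the start button is pressed (value of joint start above 0.004 m), for 0.02 s.
At the end, for the whole second after the job is handed in: The caddy lies at rest, flat and fully down in the bay (within 9 mm of its centre and 4 mm of its floor, tilt under 0.06 rad), the dial stands on click 5 (2.62 +- 0.15 rad) and the start button has sprung back up (horizontal distance between caddy and bay below 0.009 m and z of caddy in the frame of bay below 0.004 m and angle between caddy's own z axis and vertical below 0.06 rad and linear speed of caddy below 0.02 m/s and value of joint dial between 2.47 and 2.77 rad and value of joint start below 0.0015 m); the robot touches nothing.
It fails at once if the start button is pressed before the caddy is down in the bay and the dial is on 5 (value of joint start above 0.004 m and not (horizontal distance between caddy and bay below 0.009 m and z of caddy in the frame of bay below 0.004 m and value of joint dial between 2.47 and 2.77 rad)).
It fails at once if the caddy is dropped or thrown (moves faster than 0.5 m/s out of the fingers) (linear speed of caddy above 0.5 m/s and contact force between the fingers and caddy below 0.05 N).
It fails at once if a bystander is shifted by more than 30 mm (distance of any of bare_drive, tape_dispenser, pen_cup from where it was at the start of the episode above 0.03 m).
It also fails if it takes over 66 s, if anything falls off the work surface, if the arm or the gripper's body presses on something with over 40 N, if the wrist force passes 120 N, or if a joint passes its speed limit or range.

## Working session

There is one attempt and no reset: what is moved stays moved. The work goes in short steps, Python scripts to look and compute and a shell command to move; the robot and the scene stay as the last step left them, time stands still between calls to the robot, and variables do not carry over. Pictures are saved under pics/ and viewed, at most 10 in all, crops included, and the job is handed in when it is done.

```bash
ls; mkdir -p pics; python3 - <<'E'
from station import bot
import cv2,numpy as np
o=bot.get_obs();print({k:np.round(v,3) for k,v in o.items()})
a=bot.read_camera("scene");b=bot.read_camera("side")
cv2.imwrite("pics/scene0.png",a);cv2.imwrite("pics/side0.png",b)
for c in("scene","side","wrist"):
  print(c,{k:np.round(v,4).tolist() for k,v in bot.camera_info(c).items() if not isinstance(v,str)})
E
```

```text
nudge.py
pics
station.py
{'t': np.float64(0.0), 'q': array([ 1.095,  0.478,  0.022,  1.556, -0.012,  1.109, -0.083]), 'joint_vel': array([ 0.001, -0.001,  0.   ,  0.001,  0.   ,  0.001, -0.001]), 'joint_torque': array([ 0.0000e+00, -5.9645e+01,  1.6080e+00, -2.8119e+01,  1.3000e-02,
        9.0000e-03,  0.0000e+00]), 'eef_pos': array([ 0.242, -0.629,  0.23 ]), 'tool_rot': array([-0.001,  0.983,  0.183, -0.   ]), 'contact_force': array([-0.322, -0.131, -0.49 ]), 'torque': array([ 0.019, -0.009,  0.02 ]), 'grasp_force': np.float64(0.0), 'gripper_width': np.float64(0.999)}
scene {'vertical_fov': 50.363, 'cx': 269.6475, 'cy': 210.1061, 'view': [[0.8014, 0.5978, -0.0184, -0.3993], [-0.44, 0.6101, 0.659, 0.1868], [0.4051, -0.52, 0.752, -1.5053], [0.0, 0.0, 0.0, 1.0]]}
side {'vertical_fov': 51.3602, 'cx': 283.3635, 'cy': 217.9076, 'view': [[-0.9899, -0.1403, 0.0211, 0.5253], [0.0979, -0.568, 0.8172, -0.1502], [-0.1027, 0.811, 0.576, -1.2981], [0.0, 0.0, 0.0, 1.0]]}
wrist {'vertical_fov': 65.7065, 'cx': 271.881, 'cy': 206.7574, 'hand_eye': [[0.0009, 0.9475, 0.3197, 0.0832], [1.0, -0.0011, 0.0002, 0.0005], [0.0006, 0.3197, -0.9475, -0.1411], [0.0, 0.0, 0.0, 1.0]]}
```

View pics/scene0.png

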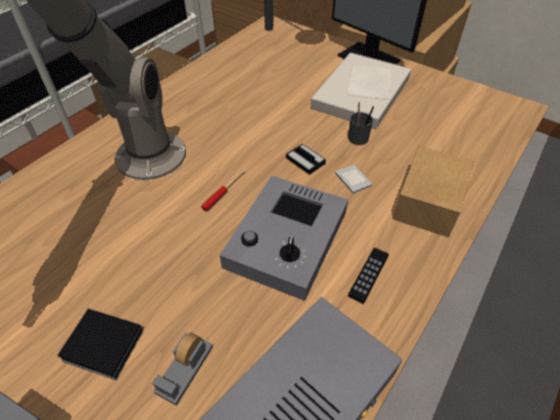

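View pics/side0.png

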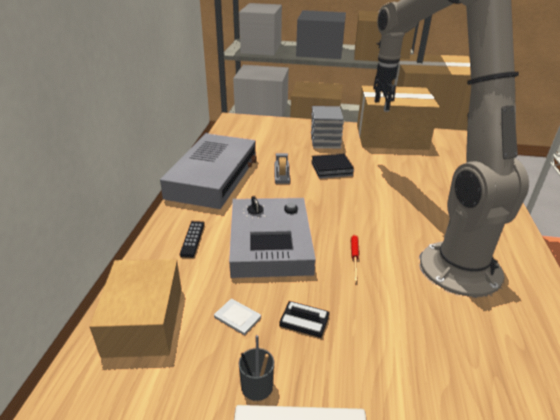

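The scene view shows the console at about (287,235), with its bay at (298,207), dial (290,252) and start button (250,238). The caddy (black with white labels) is at (305,158) and the bare drive at (353,178). In the side view the caddy is at (305,318), the dial (256,208) and the button (291,208).

```bash
cat > h.py <<'E'
from station import bot
import numpy as np, cv2
from scipy.spatial.transform import Rotation as R
def f(c): return 210/np.tan(np.radians(c["vertical_fov"])/2)
def rays(name,px,obs=None):
    """world origin and unit rays for pixels"""
    c=bot.camera_info(name); d=(np.atleast_2d(px)-[c["cx"],c["cy"]])/f(c)
    if name=="wrist":
        th=np.linalg.norm(d,axis=1,keepdims=True)+1e-12
        v=np.c_[d/th*np.sin(th),np.cos(th)]*[1,-1,-1]
        w,x,y,z=obs["tool_rot"]; T=np.eye(4); T[:3,:3]=R.from_quat([x,y,z,w]).as_matrix(); T[:3,3]=obs["eef_pos"]
        M=T@np.array(c["hand_eye"])
    else:
        v=np.c_[d,np.ones(len(d))]*[1,-1,-1]; M=np.linalg.inv(np.array(c["view"]))
    v=v@M[:3,:3].T
    return M[:3,3],v/np.linalg.norm(v,axis=1,keepdims=True)
def plane(name,px,z,obs=None):
    o,v=rays(name,px,obs); return o+v*((z-o[2])/v[:,2])[:,None]
def tri(*views):
    A=0;b=0
    for o,v in views:
        v=v[0];P=np.eye(3)-np.outer(v,v);A=A+P;b=b+P@o
    return np.linalg.solve(A,b)
E
python3 - <<'E'
from h import *
for n,a,b,z in [("caddy",(305,156),(305,317),.03),("bare",(353,178),(237,316),.012),("dial",(290,252),(256,208),.085),("start",(250,236),(291,208),.08),("bay",(298,207),(271,241),.053),("cup",(360,125),(257,365),.085),("tape",(183,365),(282,168),.04)]:
    print(n,*[np.round(x,3) for x in (tri(rays("scene",a),rays("side",b)),plane("scene",a,z)[0],plane("side",b,z)[0])])
print(np.round(plane("scene",[(275,178),(348,205),(305,281),(224,245)],.065),3))
print(np.round(plane("side",[(233,200),(304,200),(313,262),(231,263)],.065),3))
E
```

```text
caddy [0.436 0.278 0.018] [0.442 0.267 0.03 ] [0.436 0.29  0.03 ]
bare [0.609 0.292 0.006] [0.611 0.286 0.012] [0.608 0.297 0.012]
dial [ 0.638 -0.101  0.075] [ 0.644 -0.107  0.085] [ 0.633 -0.088  0.085]
start [ 0.525 -0.121  0.076] [ 0.528 -0.123  0.08 ] [ 0.524 -0.115  0.08 ]
bay [0.563 0.045 0.065] [0.559 0.054 0.053] [0.565 0.03  0.053]
cup [0.524 0.47  0.062] [0.537 0.443 0.085] [0.519 0.486 0.085]
tape [ 0.604 -0.466  0.028] [ 0.61  -0.469  0.04 ] [ 0.6   -0.445  0.04 ]
[[ 0.444  0.101  0.065]
 [ 0.674  0.133  0.065]
 [ 0.715 -0.145  0.065]
 [ 0.483 -0.178  0.065]]
[[ 0.723 -0.151  0.065]
 [ 0.489 -0.192  0.065]
 [ 0.432  0.118  0.065]
 [ 0.655  0.16   0.065]]
```

The rows are not in the units I measure in: shifts go in shares of 0.25 m and turns go in shares of 2 pi rad. I convert before sending: -0.0327 m is -0.1308, 0.028 m is 0.112.

```bash
echo '[0.112,-0.1308,-0.0376,0,1,0.112,-0.1308,-0.0376,0,1,0.112,-0.1308,-0.0376,0,1,0.112,-0.1308,-0.0376,0,1,0.112,-0.1308,-0.0376,0,1,0.112,-0.1308,-0.0376,0,1,0.112,-0.1308,-0.0376,0,1,0.112,-0.1308,-0.0376,0,1,0.112,-0.1308,-0.0376,0,1,0.112,-0.1308,-0.0376,0,1,0.112,-0.1308,-0.0376,0,1,0.112,-0.1308,-0.0376,0,1,0.112,-0.1308,-0.0376,0,1,0.112,-0.1308,-0.0376,0,1,0.112,-0.1308,-0.0376,0,1,0.112,-0.1308,-0.0376,0,1,0.112,-0.1308,-0.0376,0,1,0.112,-0.1308,-0.0376,0,1,0,0,0,0,1,0,0,0,0,1]' > m.json && python3 nudge.py m.json 40
python3 - <<'E'
from h import *
import pickle
o=bot.get_obs();a=bot.read_camera("wrist");cv2.imwrite("pics/w1.png",a);pickle.dump(o,open("w1.pkl","wb"))
print(o["eef_pos"],o["tool_rot"])
E
```

```text
t: 2.1
eef_pos: [0.5012, 0.1013, 0.4]
tool_rot: [-0.0, 0.983, 0.184, -0.0]
contact_force: [1.0, -0.5, -0.1]
gripper_width: 0.997
grasp_force: 0.0
[0.50120964 0.10128185 0.40003018] [-6.26320948e-05  9.82923956e-01  1.84011626e-01 -4.63110578e-04]
```

View pics/w1.png

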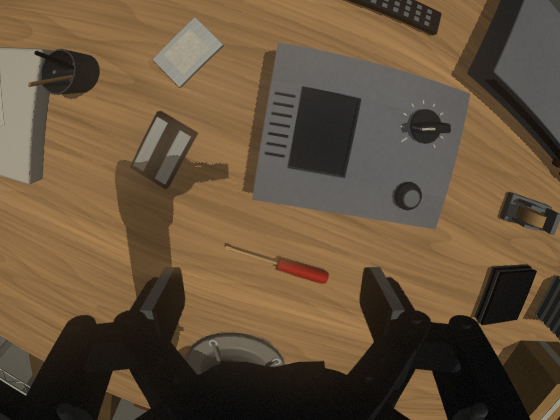

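The wrist view shows the bay at about (325,132), the dial at (426,126) and the start button at (407,196). The caddy is at (164,149) with two pale labels either side of the rib, and the bare drive is at (188,52). I'll measure these with masks and zoom in on the dial.

```bash
python3 - <<'E'
from h import *
import pickle
o=pickle.load(open("w1.pkl","rb"));a=cv2.imread("pics/w1.png");g=cv2.cvtColor(a,cv2.COLOR_BGR2GRAY)
def blobs(m,roi,z,amin=60):
    x0,y0,x1,y1=roi;k=np.zeros_like(m);k[y0:y1,x0:x1]=m[y0:y1,x0:x1]
    for c in cv2.findContours(k,cv2.RETR_EXTERNAL,cv2.CHAIN_APPROX_NONE)[0]:
        if cv2.contourArea(c)<amin: continue
        p=plane("wrist",c[:,0].astype(float),z,o)[:,:2]
        r=cv2.minAreaRect((p*1000).astype(np.float32))
        print(c[:,0].mean(0).round(),"ctr mm",np.round(r[0],1),"size",np.round(r[1],1),"ang",round(r[2],1))
m=lambda c:(c.astype(np.uint8)*255)
print("bay");blobs(m(g<55),(280,75,370,190),.065,1000)
s=cv2.cvtColor(a,cv2.COLOR_BGR2HSV)
print("labels");blobs(m((g>115)&(s[...,1]<70)),(125,105,205,195),.02)
print("console");blobs(m((s[...,1]<60)&(g>20)),(240,35,480,235),.065,5000)
print("btn");blobs(m(g<60),(385,175,430,215),.07)
cr=np.hstack([cv2.resize(a[80:170,380:475],None,fx=4,fy=4,interpolation=cv2.INTER_CUBIC),cv2.resize(a[105:195,120:215],None,fx=4,fy=4,interpolation=cv2.INTER_CUBIC)])
cv2.imwrite("pics/cr1.png",cr)
print(g[128:172:4,140:190:4])
E
```

```text
bay
[323. 132.] ctr mm [564.4  43.2] size [122.   88.9] ang 12.1
labels
[178. 144.] ctr mm [457.9 250.5] size [21.1 47.9] ang 79.0
[151. 141.] ctr mm [447.4 299.3] size [20.8 87. ] ang 79.2
console
[356. 138.] ctr mm [578.4 -24.9] size [238.6 318.7] ang 11.8
btn
[407. 196.] ctr mm [ 526.8 -122.1] size [50.8 44.9] ang 88.9
[[114 115  83 135 138 139 130  59  61  63  64  65  62]
 [108 110  69 141 135 136  60  59  60  64 135  83  65]
 [108  75 134 134 138 118  62  63  63 110 137 136 136]
 [106  72 139 132 133  62  62  62  63 133 134 135 125]
 [ 80 133 132 134 108  62  62  62 117 137 134 134  60]
 [ 67 135 131 132  62  62  60  62 134 134 134 101  56]
 [131 130 132 111  62  60  60 118 136 135 135  59 108]
 [133 128 130  60  61  57  60  96  88  88  61  56 114]
 [129 128 109  59  58  56  83  85  86  87  50  71  83]
 [ 87  87  58  55  55  54  87  85  85  55  50  70  71]
 [ 87  78  54  55  51  84  84  83  85  42  71  71  73]]
```

View pics/cr1.png

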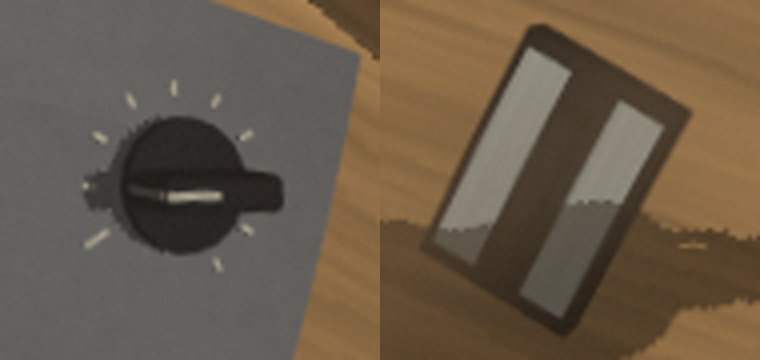

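```bash
python3 - <<'E'
from h import *
import pickle
o=pickle.load(open("w1.pkl","rb"));a=cv2.imread("pics/w1.png");g=cv2.cvtColor(a,cv2.COLOR_BGR2GRAY);s=cv2.cvtColor(a,cv2.COLOR_BGR2HSV)
print(s[130:180:8,130:200:6,1])
m=((g>73)&(s[...,1]<75)).astype(np.uint8)*255;k=np.zeros_like(m);k[105:195,125:205]=m[105:195,125:205]
for c in cv2.findContours(k,cv2.RETR_EXTERNAL,cv2.CHAIN_APPROX_NONE)[0]:
    if cv2.contourArea(c)<60: continue
    r=cv2.minAreaRect((plane("wrist",c[:,0].astype(float),.02,o)[:,:2]*1000).astype(np.float32));print(r)
q=np.array([(540,25),(690,110),(568,335),(423,245)],float);q=np.c_[120+(q[:,0]-380)/4,105+q[:,1]/4]
P=plane("wrist",q,.02,o);print(P.round(4),P.mean(0))
# dial: disc centre at z=.077 , ticks at .065, bar line at .109
d=lambda x,y,z:plane("wrist",[(380+x/4,80+y/4)],z,o)[0]
print("disc",d(182,185,.077),"line",d(168,195,.109),d(222,197,.109),"bottom of end line",d(130,189,.078))
T=[d(*t,.065) for t in [(96,240),(88,185),(98,138),(131,100),(174,88),(215,100),(247,135),(247,230),(218,265)]]
print("ticks",np.round(T,4))
print("tick-circle", cv2.minEnclosingCircle(np.array(T)[:,:2].astype(np.float32)*1000))
# nominal from console frame
print("btn",plane("wrist",[(407,194)],.083,o), "q",o["q"])
E
```

```text
[[127 130 127 101  31  33  91  96  99  94 111 126]
 [127 129 126  31  31  81  96  96  31  34  75 127]
 [126 127  41  35  35  93 102  32  31  29 116 127]
 [128 103  35  35  99 100  57  33  31 105 128 130]
 [120  55  58 106  99 100  47  47 104 125 126 126]
 [120 119  62 105 111  46  44  54 123 125 126 126]
 [126 123 123 108  92  41  41 119 125 124 128 130]]
((435.841064453125, 255.08578491210938), (23.243133544921875, 95.7674789428711), 78.98497009277344)
((444.1649169921875, 300.29034423828125), (23.34288215637207, 96.0811538696289), 79.18183898925781)
[[0.5023 0.2987 0.02  ]
 [0.4894 0.2261 0.02  ]
 [0.3796 0.2475 0.02  ]
 [0.3949 0.323  0.02  ]] [0.44152812 0.27382899 0.02      ]
disc [ 0.63849262 -0.09702331  0.077     ] line [ 0.62869298 -0.07768993  0.109     ] [ 0.63772069 -0.09830893  0.109     ] bottom of end line [ 0.62733354 -0.07684328  0.078     ]
ticks [[ 0.6045 -0.0779  0.065 ]
 [ 0.6224 -0.0656  0.065 ]
 [ 0.6408 -0.0618  0.065 ]
 [ 0.6604 -0.0685  0.065 ]
 [ 0.6731 -0.0835  0.065 ]
 [ 0.6772 -0.1021  0.065 ]
 [ 0.6713 -0.1214  0.065 ]
 [ 0.6369 -0.1384  0.065 ]
 [ 0.6183 -0.1324  0.065 ]]
tick-circle ((637.88427734375, -99.64925384521484), 39.85641860961914)
btn [[ 0.53040908 -0.11340255  0.083     ]] q [ 0.21302002  0.12879338 -0.59054885  1.6668004   0.072759    1.36903791
 -1.58902063]
```

Everything agrees with the given sizes: the console yaw is 11.9°, the bay is at (0.564, 0.043) and the dial is on click 1. The caddy is at (0.440, 0.278) with yaw −10.9°. I'll hover over the caddy.

To row units: 0.035 m is 0.14, -0.0202 m is -0.0808, 0.14 rad is 0.0223.

```bash
echo '[0,0,0,0.0223,1,0,0,0,0.0223,1,0,0,0,0.0223,1,0,0,0,0.0223,1,-0.0468,-0.0808,0.14,0,1,-0.0468,-0.0808,0.14,0,1,-0.0468,-0.0808,0.14,0,1,-0.0468,-0.0808,0.14,0,1,-0.0468,-0.0808,0.14,0,1,-0.0468,-0.0808,0.14,0,1,-0.0468,-0.0808,0.14,0,1,-0.0468,-0.0808,0.14,0,1,0,0,0,0,1,0,0,0,0,1]' > m.json && python3 nudge.py m.json
python3 - <<'E'
from h import *
o=bot.get_obs();a=bot.read_camera("wrist");cv2.imwrite("pics/w2.png",a)
w,x,y,z=o["tool_rot"];M=R.from_quat([x,y,z,w]).as_matrix();print(o["eef_pos"],"psi",np.degrees(np.arctan2(M[1,0],M[0,0])),o["q"].round(2))
g=cv2.cvtColor(a,cv2.COLOR_BGR2GRAY);s=cv2.cvtColor(a,cv2.COLOR_BGR2HSV)
m=((g>70)&(s[...,1]<75)).astype(np.uint8)*255
for c in cv2.findContours(m,cv2.RETR_EXTERNAL,cv2.CHAIN_APPROX_NONE)[0]:
    if cv2.contourArea(c)<400: continue
    r=cv2.minAreaRect((plane("wrist",c[:,0].astype(float),.02,o)[:,:2]*1000).astype(np.float32));print(c[:,0].mean(0).round(),np.round(r[0],1),np.round(r[1],1),round(r[2],1))
E
```

```text
t: 3.55
eef_pos: [0.4403, 0.2753, 0.1199]
tool_rot: [0.001, 0.995, -0.096, -0.001]
contact_force: [1.8, -0.5, 0.3]
gripper_width: 1.003
grasp_force: 0.0
[0.44027309 0.2753448  0.1198647 ] psi -11.060778809724761 [-0.2   0.43 -0.59  1.99  0.33  0.81 -2.74]
[525. 383.] [ 70.4 -68. ] [167.4  42.2] 31.6
[ 22. 303.] [329.8 615.3] [111.  325.7] 49.1
[298. 206.] [435.5 255.1] [22.4 95. ] 79.6
[240. 206.] [444.4 300.5] [22.8 95.1] 78.9
[501.  96.] [509.1  35.9] [183.2 113.5] 11.7
[205.  31.] [588.8 299.7] [68.6 57.8] 64.1
```

View pics/w2.png

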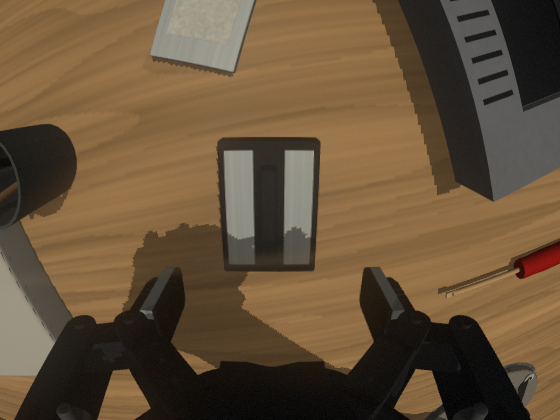

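The rib lies midway between the labels at about (268,205), and the caddy centre of (440.0, 277.8) mm confirms the first measurement. Now I'll descend and grip.

To row units: 0.02 m is 0.08, -0.0025 m is -0.01.

```bash
echo '[-0.004,-0.01,0.08,0,0.7,0,0,0.08,0,0.6,0,0,0.08,0,0.6,0,0,0.08,0,0.6,0,0,0.062,0,0.6,0,0,0,0,0.6,0,0,0,0,0,0,0,0,0,0,0,0,0,0,0,0,0,0,0,0,0,0,0,0,0,0,0,0,0,0,0,0,0,0,0,0,0,0,0,0]' > m.json && python3 nudge.py m.json 50
```

```text
t: 5.0
eef_pos: [0.4407, 0.28, 0.0262]
tool_rot: [-0.0, 0.995, -0.096, 0.001]
contact_force: [0.3, -0.8, 5.6]
gripper_width: 0.126
grasp_force: 50.6
```

To row units: -0.03 m is -0.12, 0.0212 m is 0.0848, -0.1 rad is -0.0159.

```bash
echo '[0,0,-0.04,0,0,0,0,-0.12,0,0,0,0,-0.12,0,0,0,0,-0.12,-0.0159,0,0,0,0,-0.0159,0,0,0,0,-0.0159,0,0,0,0,-0.0159,0,0.024,0.0848,0,0,0,0.024,0.0848,0,0,0,0.024,0.0848,0,0,0,0.024,0.0848,0,0,0,0.024,0.0848,0,0,0,0.024,0.0848,0,0,0,0.024,0.0848,0,0,0,0.024,0.0848,0,0,0,0.024,0.0848,0,0,0,0.024,0.0848,0,0,0,0.024,0.0848,0,0,0,0.024,0.0848,0,0,0,0,0,0,0,0]' > m.json && python3 nudge.py m.json
cat > m.py <<'E'
from h import *
import sys
o=bot.get_obs();a=bot.read_camera("wrist");cv2.imwrite("pics/%s.png"%sys.argv[1],a)
w,x,y,z=o["tool_rot"];M=R.from_quat([x,y,z,w]).as_matrix();print("psi",np.degrees(np.arctan2(M[1,0],M[0,0])),"tilt",M[:,2].round(3),o["eef_pos"].round(4),"q7",o["q"][6].round(2))
if len(sys.argv)>3:
    t=np.array(eval(sys.argv[2]));print("tool delta",(M.T@(t-o["eef_pos"])).round(4))
E
python3 m.py w3 "[.5644,.0432,.0792]" 1
```

```text
t: 7.0
eef_pos: [0.5639, 0.0416, 0.1252]
tool_rot: [0.001, 0.995, 0.101, 0.0]
contact_force: [-0.2, -0.0, -3.4]
gripper_width: 0.121
grasp_force: 49.4
psi 11.60543070105056 tilt [ 0.    -0.002 -1.   ] [0.5639 0.0416 0.1252] q7 -1.88
tool delta [ 0.0009 -0.0016  0.046 ]
```

View pics/w3.png

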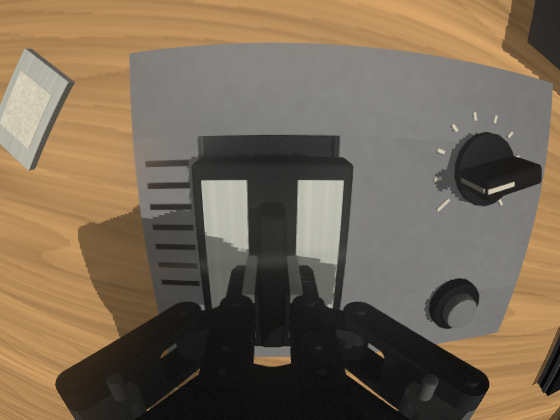

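The caddy hangs level over the bay. The bay's back rim is at (202,136)–(340,136), the caddy's back edge at (195,158)–(352,158), and its labels span columns 201–248 and 297–344. I'll check alignment from these.

```bash
python3 - <<'E'
from h import *
a=cv2.imread("pics/w3.png");g=cv2.cvtColor(a,cv2.COLOR_BGR2GRAY).astype(int)
for r in (145,200,220): 
    d=np.diff(g[r,150:400]);i=np.where(abs(d)>18)[0]+150;print(r,[(k,d[k-150]) for k in i])
print([ (c,[(k,g[k+1,c]-g[k,c]) for k in range(110,200) if abs(g[k+1,c]-g[k,c])>12]) for c in (220,230,310,330)])
o=bot.get_obs();u=np.array([np.cos(np.radians(11.9)),np.sin(np.radians(11.9))]);v=np.array([-u[1],u[0]])
b=np.array([.5644,.0432])
for n,p,z in [("bayL",(200.5,145),.065),("bayR",(340.5,145),.065),("labL o",(201.5,200),.119),("labL i",(248,200),.119),("labR i",(297,200),.119),("labR o",(344,200),.119),("bay back",(270,136),.065),("lab back",(225,180),.119),("lab back",(320,180),.119)]:
    P=plane("wrist",[p],z,o)[0,:2]-b;print(n,"along x,y mm",(P@u*1000).round(1),(P@v*1000).round(1))
E
```

```text
145 [(np.int64(197), np.int64(-29)), (np.int64(202), np.int64(-21)), (np.int64(338), np.int64(35)), (np.int64(339), np.int64(33))]
200 [(np.int64(201), np.int64(70)), (np.int64(202), np.int64(62)), (np.int64(246), np.int64(-74)), (np.int64(247), np.int64(-61)), (np.int64(296), np.int64(89)), (np.int64(297), np.int64(47)), (np.int64(341), np.int64(-48)), (np.int64(342), np.int64(-79)), (np.int64(350), np.int64(57))]
220 [(np.int64(194), np.int64(-21)), (np.int64(202), np.int64(25)), (np.int64(203), np.int64(106)), (np.int64(246), np.int64(-48)), (np.int64(247), np.int64(-65)), (np.int64(248), np.int64(-26)), (np.int64(295), np.int64(39)), (np.int64(296), np.int64(64)), (np.int64(297), np.int64(28)), (np.int64(340), np.int64(-93)), (np.int64(341), np.int64(-21)), (np.int64(348), np.int64(53)), (np.int64(349), np.int64(19))]
[(220, [(134, np.int64(-21)), (135, np.int64(-45)), (179, np.int64(97)), (180, np.int64(29))]), (230, [(134, np.int64(-34)), (135, np.int64(-34)), (178, np.int64(13)), (179, np.int64(106)), (180, np.int64(23))]), (310, [(134, np.int64(-42)), (135, np.int64(-26)), (178, np.int64(13)), (179, np.int64(110)), (180, np.int64(21))]), (330, [(134, np.int64(-32)), (135, np.int64(-39)), (179, np.int64(93)), (180, np.int64(37))])]
bayL along x,y mm 55.3 45.4
bayR along x,y mm 55.1 -42.9
labL o along x,y mm 35.9 34.4
labL i along x,y mm 35.8 11.8
labR i along x,y mm 35.7 -11.6
labR o along x,y mm 35.7 -34.4
bay back along x,y mm 60.3 1.5
lab back along x,y mm 45.7 22.4
lab back along x,y mm 45.6 -22.2
```

To row units: 0.015 m is 0.06, -0.0012 m is -0.0048.

```bash
echo '[0.0032,-0.0048,0.06,0,0,0,0,0.048,0,0,0,0,0.028,0,0,0,0,0.02,0,0,0,0,0.016,0,0,0,0,0.008,0,0,0,0,0,0,0,0,0,0,0,0]' > m.json && python3 nudge.py m.json
```

```text
t: 7.85
eef_pos: [0.5636, 0.0471, 0.0803]
tool_rot: [0.0, 0.995, 0.104, 0.0]
contact_force: [-0.9, 0.8, -1.9]
gripper_width: 0.126
grasp_force: 49.4
```

```bash
echo '[0,0,0,0,0,0,0,0,0,0]' > m.json && python3 nudge.py m.json; python3 m.py w4 "[.5644,.0432,.0792]" 1; python3 - <<'E'
from h import *
a=cv2.imread("pics/w4.png");g=cv2.cvtColor(a,cv2.COLOR_BGR2GRAY).astype(int)
o=bot.get_obs();u=np.array([np.cos(np.radians(11.9)),np.sin(np.radians(11.9))]);v=np.array([-u[1],u[0]]);b=np.array([.5644,.0432])
r=200
for k in range(150,420):
    d=g[r,k+1]-g[r,k-1]
    if abs(d)>25: print(k,d,*[(z,((plane("wrist",[(k,r)],z,o)[0,:2]-b)@v*1000).round(1)) for z in (.065,.073)])
cv2.imwrite("pics/w4c.png",a[60:420,100:560])
E
```

```text
t: 8.05
eef_pos: [0.5635, 0.047, 0.0803]
tool_rot: [0.0, 0.995, 0.104, 0.0]
contact_force: [-0.1, 0.2, -2.9]
gripper_width: 0.124
grasp_force: 49.4
psi 11.898787336142023 tilt [ 0.001 -0.    -1.   ] [0.5635 0.047  0.0803] q7 -1.92
tool delta [0.0001 0.0038 0.0011]
192 -50 (0.065, np.float64(44.6)) (0.073, np.float64(42.5))
193 -60 (0.065, np.float64(44.1)) (0.073, np.float64(42.0))
194 -26 (0.065, np.float64(43.6)) (0.073, np.float64(41.5))
201 92 (0.065, np.float64(39.8)) (0.073, np.float64(38.0))
202 129 (0.065, np.float64(39.3)) (0.073, np.float64(37.5))
203 38 (0.065, np.float64(38.8)) (0.073, np.float64(37.0))
246 -75 (0.065, np.float64(16.6)) (0.073, np.float64(15.9))
247 -136 (0.065, np.float64(16.1)) (0.073, np.float64(15.5))
248 -62 (0.065, np.float64(15.6)) (0.073, np.float64(15.0))
296 90 (0.065, np.float64(-8.6)) (0.073, np.float64(-8.0))
297 133 (0.065, np.float64(-9.1)) (0.073, np.float64(-8.5))
298 45 (0.065, np.float64(-9.7)) (0.073, np.float64(-9.0))
341 -54 (0.065, np.float64(-31.8)) (0.073, np.float64(-30.0))
342 -128 (0.065, np.float64(-32.4)) (0.073, np.float64(-30.5))
343 -80 (0.065, np.float64(-32.9)) (0.073, np.float64(-31.0))
364 38 (0.065, np.float64(-44.2)) (0.073, np.float64(-41.7))
365 63 (0.065, np.float64(-44.7)) (0.073, np.float64(-42.2))
366 33 (0.065, np.float64(-45.3)) (0.073, np.float64(-42.8))
```

View pics/w4c.png

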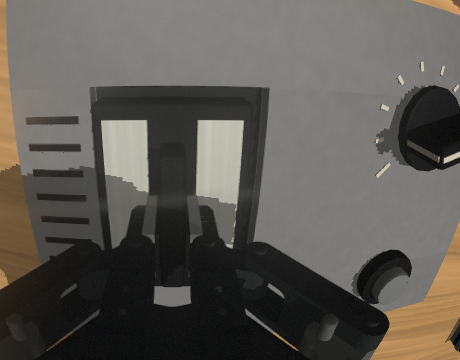

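The caddy is inside the bay, with the rim at (192..365) in full-image columns. It sits about 3.8 mm too far to +y and about 1 mm high, so I'll shift it, lower it and release.

```bash
echo '[0.002,0.0152,0,0,0,0,0,0.004,0,0,0,0,0.004,0,0,0,0,0,0,0,0,0,0,0,0]' > m.json && python3 nudge.py m.json 30; python3 m.py w5 "[.5644,.0432,.0792]" 1; python3 - <<'E'
from h import *
a=cv2.imread("pics/w5.png");g=cv2.cvtColor(a,cv2.COLOR_BGR2GRAY).astype(int)
o=bot.get_obs();u=np.array([np.cos(np.radians(11.9)),np.sin(np.radians(11.9))]);v=np.array([-u[1],u[0]]);b=np.array([.5644,.0432])
r=200
for k in range(150,420):
    d=g[r,k+1]-g[r,k-1]
    if abs(d)>55: print(k,d,*[(z,((plane("wrist",[(k,r)],z,o)[0,:2]-b)@v*1000).round(1)) for z in (.065,.073)])
c=225
for k in range(100,250):
    d=g[k+1,c]-g[k-1,c]
    if abs(d)>25: print(k,d,*[(z,((plane("wrist",[(c,k)],z,o)[0,:2]-b)@u*1000).round(1)) for z in (.065,.073)])
E
```

```text
t: 8.6
eef_pos: [0.565, 0.0425, 0.0792]
tool_rot: [0.001, 0.995, 0.103, 0.0]
contact_force: [-4.1, -1.4, 9.8]
gripper_width: 0.125
grasp_force: 51.0
psi 11.853854627438466 tilt [ 0.001 -0.002 -1.   ] [0.565  0.0425 0.0792] q7 -1.92
tool delta [-0.0005 -0.0008  0.    ]
183 -67 (0.065, np.float64(44.4)) (0.073, np.float64(42.1))
201 91 (0.065, np.float64(34.9)) (0.073, np.float64(33.0))
202 130 (0.065, np.float64(34.3)) (0.073, np.float64(32.5))
246 -75 (0.065, np.float64(11.8)) (0.073, np.float64(11.1))
247 -135 (0.065, np.float64(11.3)) (0.073, np.float64(10.7))
248 -61 (0.065, np.float64(10.8)) (0.073, np.float64(10.2))
296 93 (0.065, np.float64(-13.3)) (0.073, np.float64(-12.7))
297 141 (0.065, np.float64(-13.8)) (0.073, np.float64(-13.1))
342 -125 (0.065, np.float64(-36.9)) (0.073, np.float64(-35.0))
343 -79 (0.065, np.float64(-37.4)) (0.073, np.float64(-35.5))
357 68 (0.065, np.float64(-44.8)) (0.073, np.float64(-42.6))
146 -43 (0.065, np.float64(62.3)) (0.073, np.float64(63.4))
147 -69 (0.065, np.float64(61.8)) (0.073, np.float64(62.9))
148 -26 (0.065, np.float64(61.3)) (0.073, np.float64(62.5))
179 106 (0.065, np.float64(45.8)) (0.073, np.float64(47.8))
180 131 (0.065, np.float64(45.3)) (0.073, np.float64(47.3))
181 28 (0.065, np.float64(44.8)) (0.073, np.float64(46.8))
239 -32 (0.065, np.float64(13.4)) (0.073, np.float64(17.0))
240 -69 (0.065, np.float64(12.8)) (0.073, np.float64(16.5))
241 -43 (0.065, np.float64(12.2)) (0.073, np.float64(15.9))
```

To row units: -0.04 m is -0.16, 0.0307 m is 0.1228, -0.14 rad is -0.0223.

```bash
echo '[0,0,0,0,0.4,0,0,0,0,0.4,0,0,0,0,0.4,0,0,-0.04,0,0.4,0,0,-0.12,0,0.4,0,0,-0.16,0,0.4,0,0,-0.16,0,0.5,0.034,0.1228,0,0,0.5,0.034,0.1228,0,0,0.5,0.034,0.1228,0,0,0.5,0.034,0.1228,0,0,0.5,0.034,0.1228,0,0,0.5,0,0,0,-0.0223,0.5,0,0,0,-0.0223,0.5,0,0,0,-0.0223,0.5,0,0,0,-0.0223,0.5,0,0,0,-0.0223,0.5,0,0,0,-0.0223,0.5]' > m.json && python3 nudge.py m.json && echo '[0,0,0,-0.0223,0.5,0,0,0,-0.0223,0.5,0,0,0,-0.0223,0.5,0,0,0,-0.0223,0.5,0,0,0,-0.0223,0.5,0,0,0,-0.0223,0.5,0,0,0,-0.0223,0.5,0,0,0,0,0.5,0,0,0,0,0.5,0,0,0,0,0.5]' > m.json && python3 nudge.py m.json ; python3 m.py w6 "[.638,-.0985,.081]" 1
```

```text
t: 10.45
eef_pos: [0.6379, -0.098, 0.1987]
tool_rot: [0.0, 0.864, 0.503, 0.0]
contact_force: [0.4, -0.1, -0.3]
gripper_width: 0.502
grasp_force: 0.0
t: 11.45
eef_pos: [0.6379, -0.0981, 0.1983]
tool_rot: [0.0, 0.53, 0.848, -0.0]
contact_force: [-0.2, -0.1, -0.3]
gripper_width: 0.499
grasp_force: 0.0
psi 116.02819256223897 tilt [ 0. -0. -1.] [ 0.6379 -0.0981  0.1983] q7 0.05
tool delta [-4.000e-04 -1.000e-04  1.173e-01]
```

View pics/w6.png

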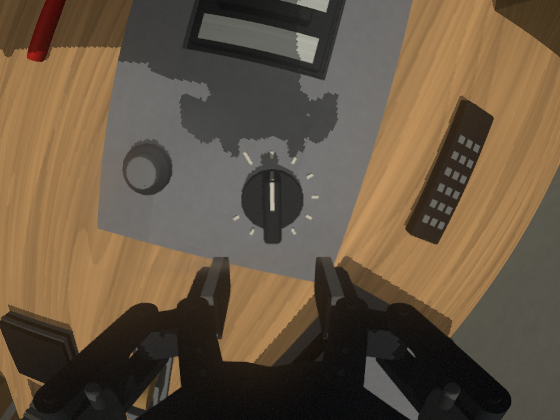

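The bar is upright at column 272, centred under the gripper, with its pointer on tick 1. The long tick 0 is at (249,158), and the caddy is seated in the bay. Next I'll grip the bar and turn it clockwise by 4 clicks (2.094 rad).

To row units: 0.03 m is 0.12, 0.02 m is 0.08.

```bash
echo '[0,0,0.12,0,0.5,0,0,0.12,0,0.5,0,0,0.12,0,0.5,0,0,0.08,0,0.5,0,0,0.02,0,0.5,0,0,0,0,0.5,0,0,0,0,0,0,0,0,0,0,0,0,0,0,0,0,0,0,0,0,0,0,0,0,0,0,0,0,0,0]' > m.json && python3 nudge.py m.json 50; python3 m.py w7
```

```text
t: 12.7
eef_pos: [0.6383, -0.0982, 0.0848]
tool_rot: [0.001, 0.529, 0.849, -0.0]
contact_force: [-3.0, -0.0, 5.9]
gripper_width: 0.153
grasp_force: 50.3
psi 116.16434793931005 tilt [ 0.001 -0.001 -1.   ] [ 0.6383 -0.0982  0.0848] q7 -0.03
```

To row units: 0.14 rad is 0.0223.

```bash
echo '[0,0,0,0.0223,0,0,0,0,0.0223,0,0,0,0,0.0223,0,0,0,0,0.0223,0,0,0,0,0.0223,0,0,0,0,0.0223,0,0,0,0,0.0223,0,0,0,0,0.0223,0,0,0,0,0.0223,0,0,0,0,0.0223,0,0,0,0,0.0223,0,0,0,0,0.0223,0,0,0,0,0.0223,0,0,0,0,0.0223,0,0,0,0,0.0223,0,0,0,0,0,0,0,0,0,0,0,0,0,0,0,0]' > m.json && python3 nudge.py m.json; python3 m.py w8
```

```text
t: 14.55
eef_pos: [0.6401, -0.0996, 0.0848]
tool_rot: [0.001, 0.999, -0.036, 0.003]
contact_force: [3.2, -2.7, 0.2]
gripper_width: 0.151
grasp_force: 49.7
psi -4.180524358617304 tilt [ 0.005 -0.002 -1.   ] [ 0.6401 -0.0996  0.0848] q7 -1.86
```

To row units: -0.04 m is -0.16, -0.03 m is -0.12.

```bash
echo '[0,0,0,0,0.4,0,0,0,0,0.4,0,0,0,0,0.4,0,0,-0.08,0,0.4,0,0,-0.16,0,0.4,0,0,-0.16,0,0.4,0,0,-0.16,0,0.4,-0.12,0,0,0,0.4,-0.12,0,0,0,0.4,-0.12,0,0,0,0.4,-0.12,0,0,0,0.2,0,0,0,0,0,0,0,0,0,0,0,0,0,0,0,0,0,0,0,0]' > m.json && python3 nudge.py m.json; python3 m.py w9; python3 -c "
import cv2;a=cv2.imread('pics/w9.png');cv2.imwrite('pics/w9c.png',cv2.resize(a[0:300,:],None,fx=1.4,fy=1.4))"
```

```text
t: 16.1
eef_pos: [0.5191, -0.0892, 0.223]
tool_rot: [-0.0, 0.999, -0.036, 0.0]
contact_force: [0.0, -1.9, 0.9]
gripper_width: 0.004
grasp_force: 0.0
psi -4.125454174298948 tilt [ 0.001  0.001 -1.   ] [ 0.5191 -0.0892  0.223 ] q7 -1.75
```

View pics/w9c.png

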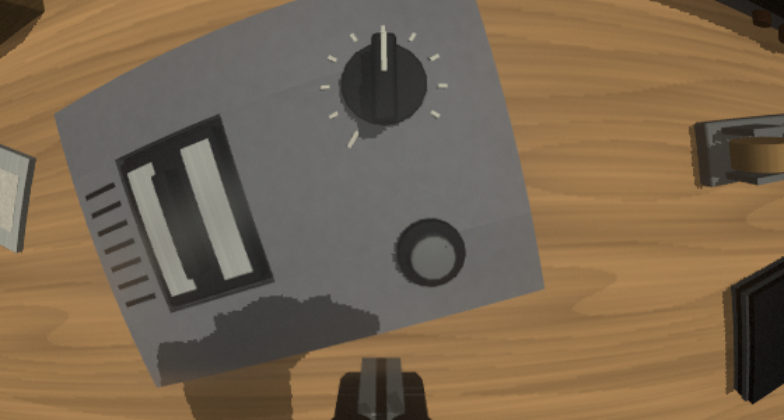

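The pointer is on tick 5, with the long tick at (352,140) and four ticks on each side after it. The caddy lies in the bay and the button top is at crop (434,257). I'll triangulate the button top.

```bash
python3 - <<'E'
from h import *
import pickle
o=bot.get_obs();o1=pickle.load(open("w1.pkl","rb"))
def top(f,roi):
    g=cv2.cvtColor(cv2.imread(f),cv2.COLOR_BGR2GRAY);x0,y0,x1,y1=roi
    m=((g>62)).astype(np.uint8)*255
    for c in cv2.findContours(m[y0:y1,x0:x1],cv2.RETR_LIST,cv2.CHAIN_APPROX_NONE)[0]:
        if 80<cv2.contourArea(c)<3000 and len(c)>5: print(f,cv2.contourArea(c),np.add(cv2.fitEllipse(c)[0],(x0,y0)),cv2.fitEllipse(c)[1])
top("pics/w9.png",(275,150,340,212));top("pics/w1.png",(388,176,428,214))
a=(310,183.5);b=(409,195)
r1,r2=rays("wrist",a,o),rays("wrist",b,o1)
print("tri",tri(r1,r2),"tri scene/side",tri(r1,rays("scene",(250,236)),rays("side",(291,207))))
for z in (.075,.08,.085,.09): print(z,plane("wrist",[a],z,o)[0,:2].round(4),plane("wrist",[b],z,o1)[0,:2].round(4))
E
```

```text
pics/w9.png 736.0 [309.04744339 183.69088745] (30.162429809570312, 31.146394729614258)
pics/w9.png 1970.0 [306.94295311 180.10137367] (49.50769805908203, 50.7205924987793)
pics/w1.png 480.5 [406.64711761 195.43840981] (27.628643035888672, 28.8538818359375)
pics/w1.png 1443.0 [407.5 194.5] (43.65092086791992, 46.315032958984375)
tri [ 0.52658918 -0.12416766  0.07212359] tri scene/side [ 0.52591411 -0.12325563  0.07850961]
0.075 [ 0.5249 -0.1248] [ 0.5293 -0.1214]
0.08 [ 0.5262 -0.1243] [ 0.5298 -0.1187]
0.085 [ 0.5275 -0.1238] [ 0.5303 -0.116 ]
0.09 [ 0.5289 -0.1233] [ 0.5309 -0.1133]
```

To row units: 0.04 m is 0.16, 0.03 m is 0.12.

```bash
echo '[0.0192,0.0684,0,0,0,0.0192,0.0684,0,0,0,0,0,0.16,0,0,0,0,0.16,0,0,0,0,0.12,0,0,0,0,0.06,0,0,0,0,0,0,0,0,0,0,0,0,0,0,0,0,0]' > m.json && python3 nudge.py m.json
```

```text
t: 17.05
eef_pos: [0.5268, -0.1243, 0.0997]
tool_rot: [0.0, 0.999, -0.036, 0.002]
contact_force: [0.4, -1.2, 0.0]
gripper_width: 0.003
grasp_force: 0.0
```

To row units: 0.004 m is 0.016, 0.002 m is 0.008.

```bash
for i in 1; do echo '[0,0,0.016,0,0,0,0,0.016,0,0,0,0,0.008,0,0,0,0,0,0,0,0,0,0,0,0]' > m.json && python3 nudge.py m.json; done
```

```text
t: 17.55
eef_pos: [0.5253, -0.1242, 0.088]
tool_rot: [-0.0, 0.999, -0.036, -0.0]
contact_force: [0.0, 0.1, 0.1]
gripper_width: 0.002
grasp_force: 0.0
```

To row units: 0.003 m is 0.012, 0.002 m is 0.008.

```bash
echo '[0,0,0.012,0,0,0,0,0.012,0,0,0,0,0.008,0,0,0,0,0,0,0,0,0,0,0,0]' > m.json && python3 nudge.py m.json
```

```text
t: 18.05
eef_pos: [0.5257, -0.1242, 0.081]
tool_rot: [0.0, 0.999, -0.036, 0.0]
contact_force: [-2.5, 0.6, 12.3]
gripper_width: 0.001
grasp_force: 6.1
```

To row units: 0.0015 m is 0.006.

```bash
echo '[0,0,0.006,0,0,0,0,0,0,0,0,0,0,0,0]' > m.json && python3 nudge.py m.json; python3 m.py w10
```

```text
t: 18.35
eef_pos: [0.5258, -0.1243, 0.0807]
tool_rot: [0.001, 0.999, -0.036, 0.0]
contact_force: [-7.4, 1.1, 24.9]
gripper_width: 0.0
grasp_force: 12.6
psi -4.141198921051912 tilt [ 0.001 -0.001 -1.   ] [ 0.5258 -0.1243  0.0807] q7 -1.81
```

Stiff stop at 25 N. I'll back off in small steps to confirm the button's spring follows, which would show the button was bottomed rather than the housing.

The rows are not in the units I measure in: shifts go in shares of 0.25 m and turns go in shares of 2 pi rad. I convert before sending: -0.0035 m is -0.014.

```bash
echo '[0,0,-0.014,0,0,0,0,0,0,0,0,0,0,0,0]' > m.json && python3 nudge.py m.json; echo '[0,0,-0.006,0,0,0,0,0,0,0,0,0,0,0,0]' > m.json && python3 nudge.py m.json;echo '[0,0,-0.006,0,0,0,0,0,0,0,0,0,0,0,0]' > m.json && python3 nudge.py m.json
```

```text
t: 18.7
eef_pos: [0.5257, -0.1243, 0.0822]
tool_rot: [0.0, 0.999, -0.036, 0.0]
contact_force: [-1.1, -0.2, 4.5]
gripper_width: -0.0
grasp_force: 2.1
t: 19.0
eef_pos: [0.5257, -0.1242, 0.0835]
tool_rot: [-0.0, 0.999, -0.036, 0.0]
contact_force: [1.1, -0.3, 3.7]
gripper_width: -0.001
grasp_force: 1.7
t: 19.3
eef_pos: [0.5256, -0.1242, 0.0851]
tool_rot: [-0.0, 0.999, -0.036, 0.0]
contact_force: [2.0, 0.0, 2.2]
gripper_width: -0.003
grasp_force: 1.3
```

The spring followed the finger up (4.5, 3.7, then 2.2 N), so the button was fully pressed. I'll retreat and check the final state.

To row units: -0.04 m is -0.16, -0.03 m is -0.12.

```bash
echo '[0,0,-0.04,0,0,0,0,-0.12,0,0,0,0,-0.16,0,0,0,0,-0.16,0,0,-0.08,-0.08,-0.12,0,0,0,0,0,0,0,0,0,0,0,0,0,0,0,0,0]' > m.json && python3 nudge.py m.json; python3 m.py w11; python3 -c "
import cv2;a=cv2.imread('pics/w11.png');cv2.imwrite('pics/w11c.png',cv2.resize(a[0:300,:],None,fx=1.4,fy=1.4))"
```

```text
t: 20.1
eef_pos: [0.5058, -0.1034, 0.2339]
tool_rot: [0.0, 0.999, -0.036, -0.001]
contact_force: [-0.4, -0.6, 0.5]
gripper_width: 0.0
grasp_force: 0.0
psi -4.1750612932465945 tilt [-0.002  0.    -1.   ] [ 0.5058 -0.1034  0.2339] q7 -1.71
```

View pics/w11c.png

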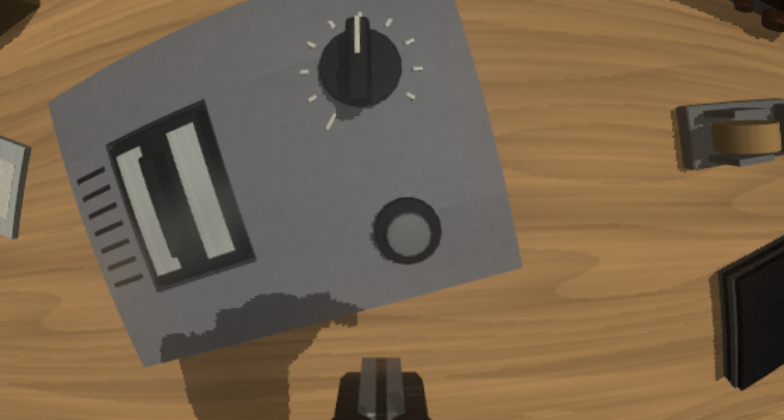

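The caddy is seated in the bay (180,195), the pointer is on tick 5 (358,30), the button (408,235) is up, and the arm is clear.

```bash
python3 -c "
from station import bot
print(bot.hand_in())"
```

```text
the job is handed in; nothing more can be done
None
```

I handed the job in at about 20 s: the caddy is flat in the bay, the dial is on click 5, and the start button was pressed fully and sprang back; `hand_in()` returned no verdict.

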